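Find the heavy side of a centrifuge rotor and hold it down

ROBOT

A 6-joint arm with a two-finger parallel gripper is mounted at the origin on a cart in front of the work surface, level with it; the furniture and walls round the work are solid. World frame = base frame: x ahead of the robot, y to its left, z up, the work surface at z = 0. Lengths are in m, angles in rad, forces in N, time in s.
With the tool pointing down it reaches from about 0.225 to 0.875 m from the base axis. Payload 3.4 kg.
Tool frame: the origin (TCP) lies at the very end of the fingers, on their centre line; the grasp point (between the pads) lies 19 mm behind it; z points along the fingers, y is the direction in which the jaws open and shut (so a half turn about z gives the same grasp; the last joint's range is limited). The gripper opens to 85 mm and grips with 20 to 120 N. Pads are 22 mm wide; open, the fingers measure 114 mm over their backs; the gripper's body (76 mm by 85 mm) begins 54 mm behind the grasp point. The pads swing forward as they close: fully open they stand 13 mm farther back than shut.
Start: joints at [1.13, 0.276, 1.505, -0, 1.361, -0.121], TCP at [0.181, 0.546, 0.231] pointing down, gripper open.
Joint ranges: [-2.89, 2.89], [-0.75, 2.08], [0.22, 2.7], [-1.18, 4.32], [0.11, 2.71], [-2.7, 2.7]. Speed limits (rad/s): [2.57, 2.57, 3.14, 3.14, 3.14, 3.14].

INTERFACE

Orientations are given as a unit quaternion [w, x, y, z].
In Python, from rig import manip gives the robot as it stands. The module is installed in compiled form; this text tells all that it offers.
- The arm moves only by the tool carry_out, never from a script. Its argument "moves" is one flat list of numbers, 5 for each row, row after row: the opening in per cent of the stroke, from 0 (shut) to 100 (fully open), then the shift along the world's x, y, z in cm, then the turn about the world's z in rad. A call has exactly 10 rows; each row shifts and turns the commanded pose from where the row before left it; what a row does not reach is not made up. A row lasts 1/10 s, in which the tool goes at most 50 mm and 8.59 degrees, less where a joint would pass 70% of its speed; a pose out of reach is approached as far as the arm can. A call is refused whole if a number of a shift passes 5 or a number of a turn 0.15, either way. A call with a gripper value outside its range is refused whole. The fingers move at their own pace and stop on an object; "squeeze" is the grip in N (left out, the last holds). Time passes only in rows, so rows that do not move let the fingers close, or fill a call up. It gives the time, the measured TCP pose, the force and the opening at its end, in the units of the state.
- manip.get_state(): the state, without advancing time (a new reading comes with each control period).
- manip.get_image(name): name is "side" or "top"; returns the picture (480x640x3 uint8, red, green, blue); there is no depth.
- manip.camera_info(name): a dict with "fov_y" (degrees; the focal length in pixels is half the picture's height over the tangent of half this angle, whatever the lens; pixels are square), "cx", "cy" (the principal point, pixels), "rvec" (rotation vector, rad) and "tvec" (3), from world to camera coordinates, as OpenCV has them. Camera axes: x right, y down, z forward; pixel columns grow to the right and rows downward; lengths in m; the calibration is good to about 2 mm. A picture is of the moment at which its call begins. camera_info takes no time and is no camera call.
- manip.sign_off(): hands the job in, once; it reports no verdict.
The state is a dict: "clock": time; "qpos": joint angles; "qd": joint speeds; "effort": joint torques, N m; "position": TCP position; "ee_rot": TCP orientation; "contact_force": force on the tool from outside, world axes, zero at the start; "moment": the same for the moment, N m; "width": finger opening in m.
Only numpy, scipy, OpenCV 4.12 (cv2) and the standard library are available. Lean on these libraries where they do the work, as an engineer would, in place of code of your own. Each camera call takes 0.05 s, during which the arm holds its last target. There are 200 camera calls.

TASK

This centrifuge rotor is out of balance and I want to fit a trim weight at the top, opposite its heavy side: lift the sprung index plunger of the balancing stand by its knob, swing the head so that the rotor comes out from under its guard to face you, and let the plunger drop fully home in the other notch. Then, facing the rotor, turn it by hand clockwise until, let go, it clearly sinks back under its own weight and stops, and do the same anticlockwise; bearing drag stops it equally far short on either side, so the heavy side is straight down half-way between the two rests. Turn the rotor there and finish gripping it, heavy side straight down and quite still, with the plunger still home; leave the other things on the worktop alone.

Things in the scene. Friction and masses are not known exactly. Their poses are not given: they have to be found in the camera images.
- swivel (a joint): the stand's swivel head, turning about the vertical axis through pivot; rad, growing anticlockwise seen from above. 0 = parked, rotor under the guard; 2.094 (120 deg) = second notch, rotor facing the stand's front (the plunger seats within +-0.03); stops at -0.02 and 2.13. Stiff: 0.1 N m, up to 0.4 N m at first, as a felt brake under the guard drags on the rotor
- plunger (a joint): the sprung index plunger on the head; m, 0 = fully home in a notch (head locked), clear of the dark notched sector from 0.008 up, 0.014 = top stop. Its spring pushes it down with 4.2 N at 0 and 6 N at the top. Between the notches its tip rides on the sector at 0.008
- rotor (a joint): turn of the rotor on its level spindle, no stops; rad, growing clockwise as seen facing its front (top goes to the viewer's right). Says nothing of the hidden heavy side, which differs each time. Heavy side pulls 0.06 to 0.11 N m; greased: let go, it sinks slowly (about 2 s, no overshoot), sticks 0.23 to 0.42 rad short of heavy-side-down, alike from either side; nearer, it stays as left
- pivot (a point): fixed point on the swivel axis, 82 mm above the worktop; x points from the stand's front to its back, y to the left seen from the front. The stand is a fixed grey casting 250 (x) x 240 (y) mm; its guard, a sheet-metal hood 190 high, stands at the back left, 75 to 145 mm from this axis. Parked, the arm with the rotor points 120 deg clockwise (from above) of the stand's front
- knob_grip (a point): middle of the plunger's black round knob, 27 across and 31 high, 62 mm from the swivel axis; home it lies 169 mm above the worktop (knob from 152 to 183), and moves with plunger and head. Grip it from above; it spins freely on the plunger, so the gripper need not turn with the head. Bench instruments up to 340 high stand left and back right of the stand
- rotor_centre (a point): centre of the rotor, 105 mm from the swivel axis, 105 above the worktop; moves with the head but does not spin: x along the spindle away from the rotor's front face, z up. Aluminium disc 110 across, 16 thick (8 each side), 12 dark holes at 41 radius; a dark bar on its front, centre to 28 radius, points up at rotor value 0. Grip the rim across its thickness, fingertips outside 30 radius
- screwdriver: screwdriver lying flat, 180 x 24 x 24 mm, a bystander; origin at the centre of its underside
- box_fuse: small dark carton lying flat, 40 x 60 x 22 mm, a bystander; origin at the centre of its underside
- vial: glass sample vial with white screw cap, 22 across, 48 high mm, a bystander; origin at the centre of its underside
- dropper: small brown reagent bottle with black cap, 34 across, 85 high mm, a bystander; origin at the centre of its underside
- clip_heap: little heap of metal clips, 67 x 100 x 23 mm, a bystander; origin at the centre of its underside
- cup: sample cup with a snap lid, 55 across, 58 high mm, a bystander; origin at the centre of its underside
- pen: ball pen lying flat, 142 x 9 x 9 mm, a bystander; origin at the centre of its underside

How it is judged:
By the outcome, as a careful person would: the job done as asked, in the order asked, and still so for the second after the job is handed in, while the arm keeps its last pose, push and grip.
It also fails if it takes over 64 s, if anything falls off the work surface, if the arm or the gripper's body presses on something with over 40 N, if the wrist force passes 120 N, or if a joint passes its speed limit or range.

## Working session

There is one attempt and no reset: what is moved stays moved. The work goes in short steps, Python scripts to look and compute and a tool call to move; the robot and the scene stay as the last step left them, time stands still between calls to the robot, and variables do not carry over. Pictures are saved under pics/ and viewed, about 8 in all and at most 12, crops included, and the job is handed in when it is done.

Besides the shell and the picture viewer there is one more tool, called after "Request:" in YAML: its name, and indented under it one key for each argument. carry_out: Moves the arm, as the interface text tells. Its arguments: {"type":"object","properties":{"moves":{"type":"array","items":{"type":"number"}},"squeeze":{"type":"number"}},"required":["moves"]}

```bash
mkdir -p pics
cat > h.py <<'E'
import numpy as np, cv2
from rig import manip
def cam(n):
    c=manip.camera_info(n); f=240/np.tan(np.radians(c["fov_y"])/2)
    K=np.array([[f,0,c["cx"]],[0,f,c["cy"]],[0,0,1]]); return K,np.array(c["rvec"],float),np.array(c["tvec"],float),c
def proj(n,P):
    K,r,t,_=cam(n); return cv2.projectPoints(np.array(P,float).reshape(-1,1,3),r,t,K,None)[0].reshape(-1,2)
def ray(n,uv):
    K,r,t,_=cam(n); R=cv2.Rodrigues(r)[0]; d=R.T@np.linalg.inv(K)@np.array([*uv,1.]); return -R.T@t,d
def at_z(n,uv,z):
    o,d=ray(n,uv); return o+d*(z-o[2])/d[2]
def shot(n,name,crop=None,s=1):
    im=manip.get_image(n)[:,:,::-1]
    cv2.imwrite('pics/raw_'+name,im)
    if crop: x0,y0,x1,y1=crop; im=im[y0:y1,x0:x1]
    im=cv2.resize(im,None,fx=s,fy=s,interpolation=cv2.INTER_CUBIC); cv2.imwrite('pics/'+name,im)
def tri(uvs,uvt):
    A=[];b=[]
    for n,uv in(("side",uvs),("top",uvt)):
        o,d=ray(n,uv); d=d/np.linalg.norm(d); M=np.eye(3)-np.outer(d,d); A.append(M);b.append(M@o)
    return np.linalg.lstsq(np.vstack(A),np.hstack(b),rcond=None)[0]
E
python3 - <<'E'
from h import *
for n in("side","top"):
    shot(n,n+"1.png"); c=cam(n); o,d=ray(n,(320,240)); print(n,c[3],o,d)
s=manip.get_state(); print(s)
E
```

```text
side {'fov_y': 47.207580484438644, 'cx': 325.6271626704882, 'cy': 233.4761677809459, 'rvec': array([ 1.97354395, -0.51353286,  0.31636838]), 'tvec': array([-0.50403872,  0.21134939,  1.03617006])} [ 0.0352081  -0.97881572  0.64269135] [ 0.42369195  0.78675279 -0.44916726]
top {'fov_y': 44.567277453431075, 'cx': 322.7772153957753, 'cy': 236.311747171453, 'rvec': array([ 2.10302995, -2.13124558,  0.19834719]), 'tvec': array([-0.02476199,  0.56401842,  1.40044689])} [ 0.28440172 -0.0395193   1.48240861] [ 0.1858001   0.00980666 -0.98257025]
{'clock': 0.1, 'qpos': array([ 1.13000249e+00,  2.76526010e-01,  1.50597463e+00,  1.26144924e-05,
        1.36069245e+00, -1.21028362e-01]), 'qd': array([-0.00184057, -0.00151222, -0.00257507,  0.00053321, -0.00088764,
       -0.00105931]), 'effort': array([ 5.10444806e-04, -4.17703092e+01, -2.46405065e+01, -3.32495283e-04,
        5.79180516e-03, -1.36894494e-05]), 'position': array([0.1805701 , 0.54543622, 0.23054219]), 'ee_rot': array([-2.27770114e-04,  1.59203694e-01,  9.87245432e-01, -7.67138812e-04]), 'contact_force': array([-0.3104809 ,  0.18646321, -1.80031501]), 'moment': array([-0.0139439 ,  0.01729344, -0.00581968]), 'width': 0.08539488194924481}
```

View pics/side1.png

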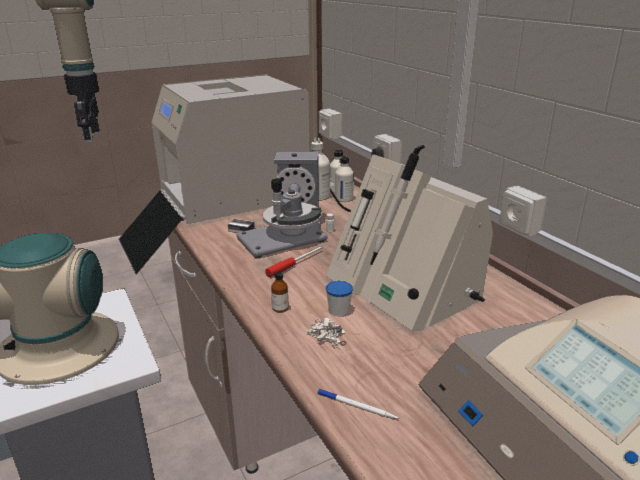

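View pics/top1.png

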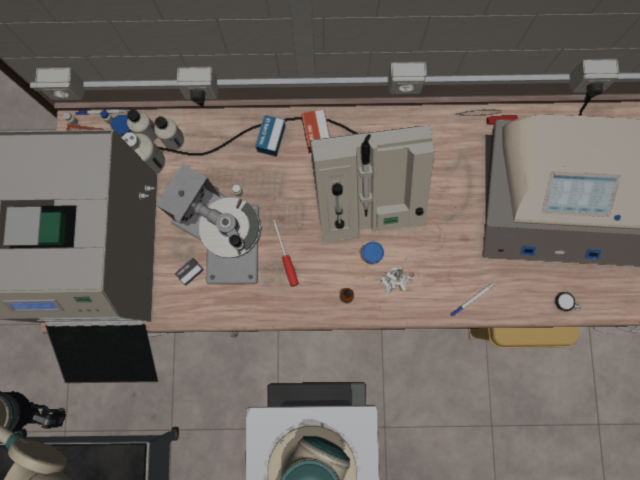

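The stand sits at about (232,230) in the top picture and (290,210) in the side one, with the rotor under its hood at the back left. I'll enlarge it.

Run:
```python
import cv2,numpy as np
a=cv2.imread('pics/raw_top1.png')[155:295,150:290]; b=cv2.imread('pics/raw_side1.png')[140:260,225:345]
a=cv2.resize(a,(400,400),interpolation=3); b=cv2.resize(b,(400,400),interpolation=3)
cv2.imwrite('pics/c1.png',np.hstack([a,b]))
```

```text
(no output)
```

View pics/c1.png

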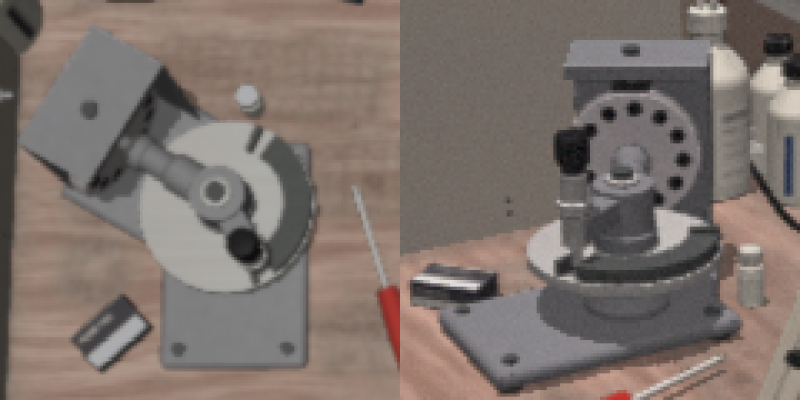

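Run:
```python
from h import *
T=lambda x,y:(150+x/2.857,155+y/2.857)
S=lambda x,y:(225+(x-400)/3.3333,140+y/3.3333)
k=tri(S(572,152),T(243,243)); print("knob",k, at_z("top",T(243,243),.183), at_z("side",S(571,152),.169))
for z in(.12,.13,.14): print("hub z",z,at_z("top",T(215,192),z))
print("hub tri",tri(S(622,176),T(215,192)))
print("disc sector centre z~.08", [at_z("top",T(*p),.06) for p in((140,207),(317,207),(225,122),(225,292))])
print("base front corners",at_z("top",T(162,367),.015),at_z("top",T(307,367),.015),at_z("top",T(307,145),.015))
print("side front-left",at_z("side",S(443,318),.015),at_z("side",S(505,385),.015),at_z("side",S(742,325),.015))
print("hole", tri(S(631,48),T(90,110)))
for n,p in dict(vial=(248,98),fuse=(110,330)).items(): print(n,at_z("top",T(*p),.03))
for n,p in dict(scr1=(274,222),scr2=(296,285)).items(): print(n,at_z("top",p,.012))
```

```text
knob [0.53574232 0.16863818 0.16412812] [0.53268239 0.16546908 0.183     ] [0.52942144 0.15734692 0.169     ]
hub z 0.12 [0.58838192 0.19950425 0.12      ]
hub z 0.13 [0.58615073 0.19774983 0.13      ]
hub z 0.14 [0.58391953 0.19599541 0.14      ]
hub tri [0.58792605 0.19850631 0.12453516]
disc sector centre z~.08 [array([0.58933296, 0.27511596, 0.06      ]), array([0.58714571, 0.12097615, 0.06      ]), array([0.66463133, 0.20245458, 0.06      ]), array([0.5134406 , 0.19969818, 0.06      ])]
base front corners [0.45456349 0.26162009 0.015     ] [0.45284363 0.13376128 0.015     ] [0.65411707 0.13553553 0.015     ]
side front-left [0.45470015 0.24843978 0.015     ] [0.45425297 0.12275192 0.015     ] [0.65112049 0.12359855 0.015     ]
hole [0.64136545 0.28780907 0.19236426]
vial [0.69464325 0.1872491  0.03      ]
fuse [0.48596666 0.30498932 0.03      ]
scr1 [0.61122429 0.09292396 0.012     ]
scr2 [0.44798119 0.0369402  0.012     ]
```

The pivot is at about (0.588, 0.1985) and the knob at about (0.535, 0.167). They are 62 mm apart, as given. I'll go round the tall left instrument to a point above the knob.

Request:
carry_out:
  moves: [100,0.6,-3.8,0.3,-0.1,100,0.6,-3.8,0.3,-0.1,60,0.6,-3.8,0.3,-0.1,60,0.6,-3.8,0.3,-0.1,60,0.6,-3.8,0,-0.1,60,0.6,-3.8,0,-0.1,60,0.6,-3.8,0,-0.1,60,4,-1.4,0,-0.1,60,4,-1.4,0,-0.1,60,4,-1.4,0,-0.1]
  squeeze: 40

```text
clock: 1.1
position: [0.3437, 0.2368, 0.2435]
ee_rot: [0.0, 0.615, 0.789, 0.0]
contact_force: [0.3, -0.3, 0.0]
width: 0.0517
```

Request:
carry_out:
  moves: [60,4,-1.4,0,-0.06,60,4,-1.4,0,-0.06,60,4,-1.4,0,-0.06,60,4,-1.4,0,-0.06,60,3,-1.2,-0.7,0,60,0,0,-0.7,0,60,0,0,-0.7,0,60,0,0,-0.7,0,60,0,0,0,0,60,0,0,0,0]

```text
clock: 2.1
position: [0.5318, 0.1704, 0.2155]
ee_rot: [-0.0, 0.703, 0.711, 0.0]
contact_force: [0.3, -0.2, -1.4]
width: 0.0512
```

Run:
```python
from h import *
s=manip.get_state(); print(s['position'],s['ee_rot'],s['qpos'])
a=manip.get_image("top")[175:285,180:290,::-1]; b=manip.get_image("side")[130:230,225:325,::-1]
cv2.imwrite('pics/c2.png',np.hstack([cv2.resize(i,(400,400),interpolation=3) for i in(a,b)]))
for n in("top","side"): print(n,proj(n,[s['position'],[.535,.167,.183],[.535,.167,.169]]))
```

```text
[0.53180826 0.17040781 0.21551982] [-5.08018189e-05  7.02823373e-01  7.11364396e-01  2.31900357e-06] [1.85440949e-01 2.60401584e-01 1.56688275e+00 8.90656863e-05
 1.31436238e+00 1.73339454e-01]
top [[230.5325313  237.73871411]
 [234.39438255 239.05656535]
 [235.34806815 240.2038617 ]]
side [[274.10536003 165.38768343]
 [276.50499762 178.47199671]
 [276.75124137 183.93735127]]
```

View pics/c2.png

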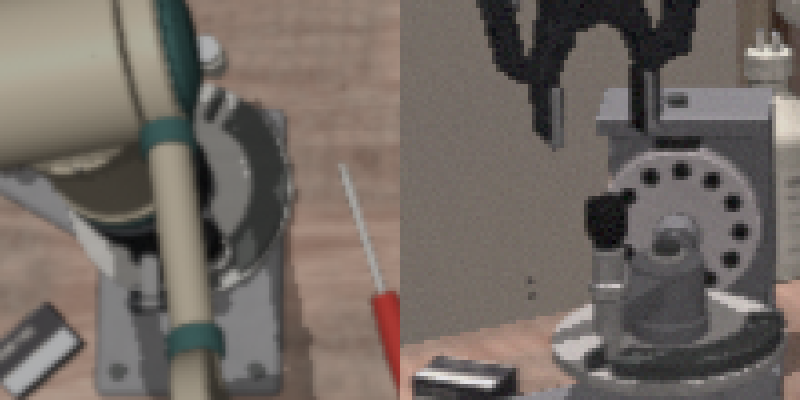

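The fingertips line up with the calibration to 1 px. The knob is just below and right of them, at about (276,185) in the side picture. I'll descend and close.

Request:
carry_out:
  moves: [60,0.15,-0.4,0,0,60,0,0,-2,0,60,0,0,-2,0,60,0,0,-1.5,0,60,0,0,-0.7,0,60,0,0,0,0,25,0,0,0,0,20,0,0,0,0,20,0,0,0,0,20,0,0,0,0]

```text
clock: 3.2
position: [0.5336, 0.1658, 0.1546]
ee_rot: [-0.0, 0.703, 0.711, -0.0]
contact_force: [-4.4, -1.5, 5.4]
width: 0.025
```

Request:
carry_out:
  moves: [20,0,0,0,0,20,0,0,0,0,20,0,0,0.3,0,20,0,0,0.3,0,20,0,0,0.3,0,20,0,0,0.2,0,20,0,0,0,0,20,0,0,0,0,20,0,0,0,0,20,0,0,0,0]

```text
clock: 4.2
position: [0.5336, 0.1658, 0.1639]
ee_rot: [-0.001, 0.703, 0.711, -0.001]
contact_force: [-4.9, 0.4, -5.7]
width: 0.0251
```

Run:
```python
import numpy as np
P=np.array([.5875,.1987]);o=np.array([.5336,.1658])-P
a=np.arctan2(o[1],o[0])+np.radians(np.r_[0,2,6:61:6,66:121:6]);p=.0628*np.c_[np.cos(a),np.sin(a)]*100
print(np.degrees(a)); print(np.round(np.diff(p,axis=0),2).tolist())
```

```text
[-148.60054252 -146.60054252 -142.60054252 -136.60054252 -130.60054252
 -124.60054252 -118.60054252 -112.60054252 -106.60054252 -100.60054252
  -94.60054252  -88.60054252  -82.60054252  -76.60054252  -70.60054252
  -64.60054252  -58.60054252  -52.60054252  -46.60054252  -40.60054252
  -34.60054252  -28.60054252]
[[0.12, -0.19], [0.25, -0.36], [0.43, -0.5], [0.48, -0.45], [0.52, -0.4], [0.56, -0.34], [0.59, -0.28], [0.62, -0.22], [0.64, -0.15], [0.65, -0.09], [0.66, -0.02], [0.66, 0.05], [0.65, 0.12], [0.63, 0.19], [0.61, 0.25], [0.58, 0.31], [0.54, 0.37], [0.5, 0.43], [0.45, 0.48], [0.4, 0.52], [0.34, 0.56]]
```

Request:
carry_out:
  moves: [20,0,0,0.15,0,20,0.12,-0.19,0,0,20,0.25,-0.36,0,0,20,0.43,-0.5,0,0,20,0.48,-0.45,0,0,20,0.52,-0.4,0,0,20,0.56,-0.34,0,0,20,0.59,-0.28,0,0,20,0,0,0,0,20,0,0,0,0]

```text
clock: 5.2
position: [0.5648, 0.1393, 0.166]
ee_rot: [0.002, 0.703, 0.711, -0.0]
contact_force: [-0.8, -5.1, -5.9]
width: 0.025
```

Request:
carry_out:
  moves: [20,0.62,-0.25,0,0,20,0.64,-0.18,0,0,20,0.65,-0.1,0,0,20,0.66,-0.02,0,0,20,0.66,0.05,0,0,20,0.65,0.12,0,0,20,0.63,0.19,0,0,20,0.61,0.25,0,0,20,0.58,0.31,0,0,20,0,0,0,0]

```text
clock: 6.2
position: [0.6227, 0.146, 0.166]
ee_rot: [0.0, 0.703, 0.711, 0.002]
contact_force: [0.4, 1.7, -6.9]
width: 0.0249
```

Run:
```python
import numpy as np
from scipy.optimize import least_squares
q=np.array([[.5336,.1658],[.5648,.1393],[.6227,.146]])
r=least_squares(lambda c:np.hypot(*(q-c).T)-.062,[.5875,.1987]); c=r.x; print(c,r.fun*1e3)
a=np.degrees(np.arctan2(*(q-c).T[::-1])); print(a)
e=a[0]+np.array([108,114,118,120,122]); 
print(c+.062*np.c_[np.cos(np.radians(e)),np.sin(np.radians(e))])
```

```text
[0.58729103 0.19696989] [ 0.08291505 -0.0995749   0.06226998]
[-149.86303779 -111.3055831   -55.21214664]
[[0.63346504 0.15559405]
 [0.63753705 0.16064721]
 [0.63994839 0.16424068]
 [0.64105855 0.16609833]
 [0.6421032  0.1679936 ]]
```

Request:
carry_out:
  moves: [20,0.54,0.46,0,0,20,0.54,0.5,0,0,20,0.4,0.5,0,0,20,0.3,0.42,0,0,20,0.06,0.12,0,0,20,0,0,0,0,20,0,0,0,0,20,0,0,-0.3,0,20,0,0,-0.3,0,20,0,0,0,0]

```text
clock: 7.2
position: [0.6398, 0.1645, 0.1597]
ee_rot: [0.0, 0.703, 0.711, 0.001]
contact_force: [1.0, 1.0, -5.3]
width: 0.025
```

Request:
carry_out:
  moves: [20,0.05,0.1,0,0,20,0.04,0.06,0,0,20,0,0,-0.15,0,20,0,0,-0.15,0,20,0,0,-0.15,0,20,0,0,0,0,20,0,0,0,0,20,0,0,0,0,20,0,0,0,0,20,0,0,0,0]

```text
clock: 8.2
position: [0.6404, 0.1659, 0.1555]
ee_rot: [0.0, 0.703, 0.711, 0.0]
contact_force: [1.8, -3.9, -5.0]
width: 0.0249
```

Request:
carry_out:
  moves: [60,0,0,0,0,60,0,0,0,0,60,0,0,0,0,60,0,0,2.5,0,60,0,0,3,0,60,-2,0.4,2,0,60,-4,0.8,0,0,60,-4,0.8,0,0,60,-4,0.8,0,0,60,-1.8,0.3,0,0]

```text
clock: 9.2
position: [0.478, 0.1979, 0.231]
ee_rot: [-0.001, 0.703, 0.711, -0.0]
contact_force: [0.1, 0.8, 0.6]
width: 0.0513
```

Run:
```python
from h import *
s=manip.get_state(); print(s['position'],s['clock'])
b=manip.get_image("side")[:,:,::-1]; cv2.imwrite('pics/raw_s3.png',b)
b=b[145:255,215:345]; cv2.imwrite('pics/c3.png',cv2.resize(b,None,fx=6,fy=5.4,interpolation=3)[:590])
C=np.array([.4823,.197,.105]); C2=C-[.008,0,0]
th=np.radians([0,90,180,270])
print("rim",proj("side",[C2+.055*np.array([0,-np.sin(t),np.cos(t)]) for t in th]), proj("side",[C2]))
k=np.array([.5873+.0537,.197-.031,.169]); print("knob home",proj("side",[k,k+[0,0,.008]]))
```

```text
[0.47800057 0.19789424 0.23096428] 9.2
rim [[248.81961979 187.99819519]
 [258.98566032 216.90490485]
 [251.65583023 229.06539697]
 [242.08135607 201.38814906]] [[250.26303354 208.89825355]]
knob home [[315.66743625 176.57977319]
 [315.63145646 173.54737022]]
```

View pics/c3.png

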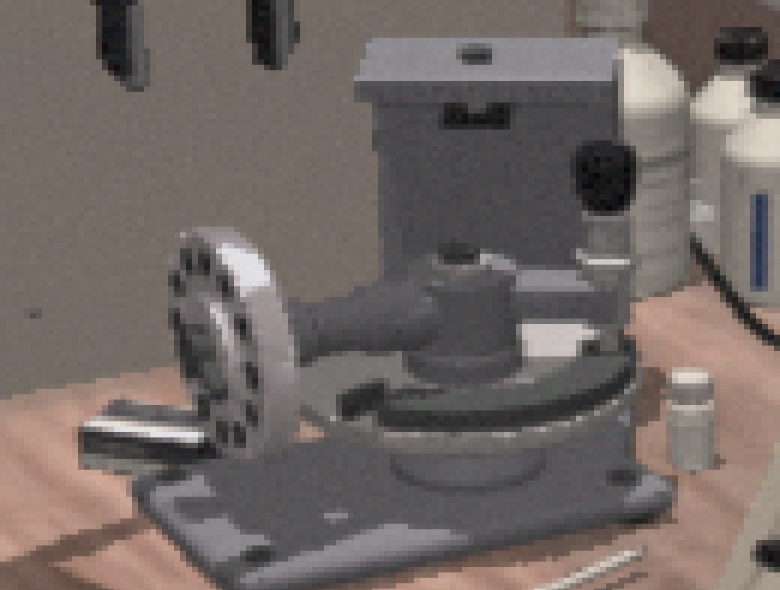

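The knob stands at (315.8,178) in the side picture, within 1.5 px of the predicted home position, so the plunger is home. The rotor faces front with its centre at about (250.5,208.5). I'll rectify its face and measure the bar and hole angles.

```bash
cat > ang.py <<'E'
from h import *
from scipy.ndimage import map_coordinates
C2=np.array([.4743,.197,.105])
def sample(g,r,t,off=(0,0),C=C2):
    r,t=np.broadcast_arrays(r,t)
    P=C+np.stack([0*r,-r*np.sin(t),r*np.cos(t)],-1)
    uv=proj("side",P.reshape(-1,3)); return map_coordinates(g,[uv[:,1]+off[1],uv[:,0]+off[0]],order=1).reshape(r.shape)
T=np.radians(np.arange(0,360,3))
def measure(img,offs=None,ignore=None):
    g=img.astype(float).mean(2); best=None
    for dx in (np.arange(-2,2.1,.25) if offs is None else [offs[0]]):
        for dy in (np.arange(-2,2.1,.25) if offs is None else [offs[1]]):
            p=sample(g,np.array([.039,.041,.043])[:,None],T,(dx,dy)).mean(0)
            w=np.ones_like(T) if ignore is None else (~ignore(T)).astype(float)
            p=(p-np.average(p,weights=w))*w; c=(p*np.exp(12j*T)).sum()
            if best is None or abs(c)>best[0]: best=(abs(c),dx,dy,c)
    _,dx,dy,c=best
    holes=np.degrees(np.angle(-c))/12 # hole phase mod 30
    b=sample(g,np.linspace(.012,.026,8)[:,None],T,(dx,dy)).mean(0)
    return holes%30,(dx,dy),best[0],b
def rect(img,off,name):
    s=np.linspace(-.06,.06,121); X,Z=np.meshgrid(s,-s)
    g=img.astype(float)
    im=np.stack([sample(g[:,:,k],np.hypot(X,Z),np.arctan2(X,Z),off) for k in range(3)],-1)
    cv2.imwrite('pics/'+name,cv2.resize(im,(400,400),interpolation=3))
E
python3 - <<'E'
from ang import *
im=cv2.imread('pics/raw_s3.png'); h,o,q,b=measure(im); print(h,o,q); print(np.round(b).astype(int).tolist())
rect(im,o,'r3.png')
E
```

```text
26.590628238231936 (np.float64(-0.25), np.float64(0.0)) 1348.3321520123602
[135, 140, 145, 152, 155, 159, 163, 167, 170, 171, 169, 166, 162, 159, 159, 162, 165, 167, 168, 165, 161, 158, 152, 146, 142, 139, 136, 134, 131, 128, 126, 124, 123, 123, 122, 120, 119, 117, 115, 113, 110, 108, 105, 102, 99, 96, 93, 89, 86, 83, 80, 78, 77, 76, 75, 75, 74, 73, 72, 72, 72, 73, 73, 75, 76, 77, 78, 77, 76, 77, 78, 77, 74, 70, 67, 64, 60, 57, 55, 56, 58, 62, 65, 67, 71, 75, 79, 82, 82, 80, 76, 74, 74, 77, 80, 83, 86, 89, 91, 93, 95, 97, 98, 100, 100, 101, 102, 102, 103, 104, 106, 107, 109, 111, 112, 114, 117, 122, 126, 130][ WARN:0@1.755] global loadsave.cpp:1063 imwrite_ Unsupported depth image for selected encoder is fallbacked to CV_8U.
```

View pics/r3.png

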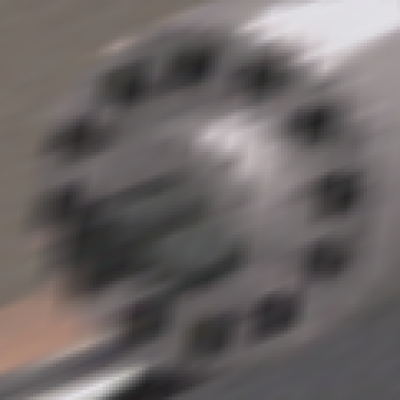

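The bar points to the lower left, towards (90,250) in the rectified view. Its clockwise angle is about 235–250°, and the hole phase is 26.6°. I'll grip the rim left of the top and turn it clockwise.

Request:
carry_out:
  moves: [45,0.4,1.6,-1,0,45,0,1.65,-2,0,45,0,0,-2.5,0,45,0,0,-2.5,0,45,0,0,-2.5,0,45,0,0,0,0,12,0,0,0,0,12,0,0,0,0,12,0,0,0,0,12,0,0,0,0]
  squeeze: 30

```text
clock: 10.25
position: [0.482, 0.2299, 0.1254]
ee_rot: [-0.003, 0.704, 0.71, -0.003]
contact_force: [-9.4, 2.3, -2.9]
width: 0.0155
```

Run:
```python
import numpy as np
t=-.7+np.arange(0,15)*.1; p=5.2*np.c_[-np.sin(t),np.cos(t)]; print(np.round(np.diff(p,axis=0),2).tolist())
```

```text
[[-0.41, 0.31], [-0.44, 0.27], [-0.47, 0.23], [-0.49, 0.18], [-0.5, 0.13], [-0.51, 0.08], [-0.52, 0.03], [-0.52, -0.03], [-0.51, -0.08], [-0.5, -0.13], [-0.49, -0.18], [-0.47, -0.23], [-0.44, -0.27], [-0.41, -0.31]]
```

Request:
carry_out:
  moves: [12,-0.1,0,0,0,12,0,-0.41,0.31,0,12,0,-0.44,0.27,0,12,0,-0.47,0.23,0,12,0,-0.49,0.18,0,12,0,-0.5,0.13,0,12,0,-0.51,0.08,0,12,0,-0.52,0.03,0,12,0,-0.52,-0.03,0,12,0,-0.51,-0.08,0]

```text
clock: 11.25
position: [0.4822, 0.1887, 0.1376]
ee_rot: [-0.004, 0.704, 0.711, 0.0]
contact_force: [-8.5, 7.9, 1.7]
width: 0.0157
```

Request:
carry_out:
  moves: [12,0,-0.5,-0.13,0,12,0,-0.49,-0.18,0,12,0,-0.47,-0.23,0,12,0,-0.44,-0.27,0,12,0,-0.41,-0.31,0,12,0,0,0,0,12,0,0,0,0,12,0,0,0,0,12,0,0,0,0,12,0,0,0,0]

```text
clock: 12.25
position: [0.4825, 0.1638, 0.1269]
ee_rot: [-0.002, 0.703, 0.711, -0.001]
contact_force: [-9.2, 1.5, 4.6]
width: 0.0156
```

Run:
```python
from ang import *
im=manip.get_image("side")[:,:,::-1]; cv2.imwrite('pics/raw_s4.png',im)
h,o,q,b=measure(im,(-.25,0),ignore=lambda T:(T<np.radians(70))|(T>np.radians(345))); print(h,o,q,np.degrees(T[b.argmin()]))
rect(im,o,'r4.png')
```

```text
5.010447335035211 (-0.25, 0) 860.1400861236808 213.0[ WARN:0@2.616] global loadsave.cpp:1063 imwrite_ Unsupported depth image for selected encoder is fallbacked to CV_8U.
```

View pics/r4.png

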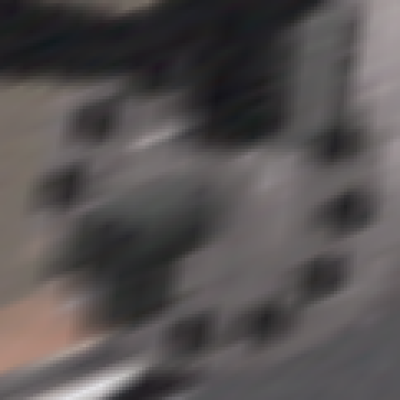

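Request:
carry_out:
  moves: [45,0,0,0,0,45,0,0,0,0,45,0,0,0,0,45,0,0,2.5,0,45,0,0,2.5,0,45,0,0,2.5,0,45,0,0,2,0,45,0,0,0,0,45,0,0,0,0,45,0,0,0,0]

```text
clock: 13.3
position: [0.4844, 0.1625, 0.2192]
ee_rot: [-0.001, 0.703, 0.711, -0.001]
contact_force: [0.0, -0.3, 0.1]
width: 0.0383
```

Run:
```python
from ang import *
im=manip.get_image("side")[:,:,::-1]; cv2.imwrite('pics/raw_s5.png',im)
print(measure(im,(-.25,0))[0],manip.get_state()['clock'])
```

```text
10.559450253724568 13.35
```

Request:
carry_out:
  moves: [45,0,0,0,0,45,0,0,0,0,45,0,0,0,0,45,0,0,0,0,45,0,0,0,0,45,0,0,0,0,45,0,0,0,0,45,0,0,0,0,45,0,0,0,0,45,0,0,0,0]

```text
clock: 14.35
position: [0.4851, 0.1627, 0.2204]
ee_rot: [0.0, 0.703, 0.711, 0.0]
contact_force: [-0.0, -0.3, -0.2]
width: 0.0384
```

Request:
carry_out:
  moves: [45,0,0,0,0,45,0,0,0,0,45,0,0,0,0,45,0,0,0,0,45,0,0,0,0,45,0,0,0,0,45,0,0,0,0,45,0,0,0,0,45,0,0,0,0,45,0,0,0,0]

```text
clock: 15.35
position: [0.4851, 0.1627, 0.2203]
ee_rot: [0.0, 0.703, 0.711, 0.0]
contact_force: [0.3, -0.4, 0.4]
width: 0.0381
```

Run:
```python
from ang import *
im=manip.get_image("side")[:,:,::-1]; cv2.imwrite('pics/raw_s6.png',im)
m=measure(im); print(m[:3],manip.get_state()['clock'])
row=[]
for k in (3,4,5,6):
    g=cv2.imread(f'pics/raw_s{k}.png')[182:236,236:268]; row.append(cv2.resize(g,(198,440),interpolation=3))
cv2.imwrite('pics/cmp.png',np.hstack(row))
for k in(5,): print(measure(cv2.imread(f'pics/raw_s{k}.png'))[:3])
```

```text
(np.float64(16.43096961101591), (np.float64(0.0), np.float64(0.25)), np.float64(1183.1041130993983)) 15.4
(np.float64(10.511376121911427), (np.float64(0.0), np.float64(0.5)), np.float64(1342.9525706823536))
```

View pics/cmp.png

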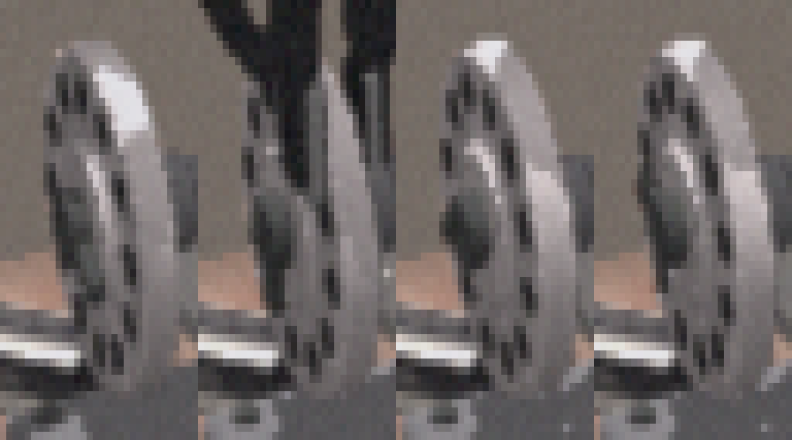

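Run:
```python
from ang import *
def prof(k):
    g=cv2.imread(f'pics/raw_s{k}.png').astype(float).mean(2)
    return sample(g,np.linspace(.014,.027,10)[:,None],T,(-.1,.2)).mean(0)
p={k:prof(k) for k in(3,4,5,6)}
for a,b in((3,5),(3,6),(5,6),(3,4)):
    d=p[b]-p[a]; print(a,b,"min at",np.degrees(T[d.argmin()]),round(d.min()),"max at",np.degrees(T[d.argmax()]),round(d.max())); print(np.round(d[::4]).astype(int).tolist())
```

```text
3 5 min at 59.99999999999999 -38 max at 345.0 31
[22, 9, -1, -23, -23, -38, -24, -12, -10, -6, 0, 9, 19, 27, 28, 30, 25, 6, -24, -16, -3, -1, 1, 20, 13, 8, 16, 22, 29, 30]
3 6 min at 59.99999999999999 -41 max at 345.0 30
[21, 9, -1, -23, -22, -41, -25, -12, -11, -10, -4, 4, 14, 24, 26, 28, 22, 8, -15, -15, 2, -3, -1, 14, 13, 8, 12, 17, 27, 30]
5 6 min at 279.0 -8 max at 216.0 9
[0, 0, 0, 0, 1, -4, -1, -1, -1, -4, -4, -5, -5, -4, -2, -2, -3, 2, 9, 1, 5, -2, -2, -6, 0, 0, -5, -4, -2, 0]
3 4 min at 24.000000000000004 -130 max at 177.0 29
[-85, -115, -130, -105, -65, -47, -20, -16, -14, -11, -4, 3, 12, 21, 26, 28, 16, -22, -35, -14, -1, -3, 0, 21, 17, 12, 18, 11, -8, -45]
```

Request:
carry_out:
  moves: [45,0,0,0,0,45,0,0,0,0,45,0,0,0,0,45,0,0,0,0,45,0,0,0,0,45,0,0,0,0,45,0,0,0,0,45,0,0,0,0,45,0,0,0,0,45,-0.2,0,0,0]

```text
clock: 16.4
position: [0.4832, 0.1627, 0.2203]
ee_rot: [0.0, 0.703, 0.711, 0.0]
contact_force: [-0.7, -0.9, 0.5]
width: 0.0383
```

Run:
```python
from ang import *
im=manip.get_image("side")[:,:,::-1]; cv2.imwrite('pics/raw_s7.png',im)
print(measure(im)[:3],measure(im,(0,.25))[0],measure(im,(-.25,0))[0]);i=cv2.imread('pics/raw_s3.png');print(measure(i,(0,.25))[0])
```

```text
(np.float64(17.056770562658464), (np.float64(0.0), np.float64(0.25)), np.float64(1178.8528059427279)) 17.056770562658464 17.222977519879308
26.47454978616699
```

```bash
python3 - <<'E' 2>/dev/null
from ang import *
row=[]
for k in(3,5,7):
    g=cv2.imread(f'pics/raw_s{k}.png').astype(float); s=np.linspace(-.05,.05,101);X,Z=np.meshgrid(s,-s)
    im=np.stack([sample(g[:,:,c],np.hypot(X,Z),np.arctan2(X,Z),(0,.2)) for c in range(3)],-1)
    row.append(cv2.resize(np.clip(255*(im/255)**.55*1.1,0,255).astype(np.uint8),(264,264),interpolation=3))
a=np.hstack(row)
r2=[]
for k in(3,5,7):
    g=cv2.imread(f'pics/raw_s{k}.png')[184:234,238:264].astype(float); r2.append(cv2.resize(np.clip(255*(g/255)**.55*1.1,0,255).astype(np.uint8),(264,330),interpolation=cv2.INTER_NEAREST))
cv2.imwrite('pics/cmp2.png',np.vstack([a,np.hstack(r2)]))
E
```

```text
(no output)
```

View pics/cmp2.png

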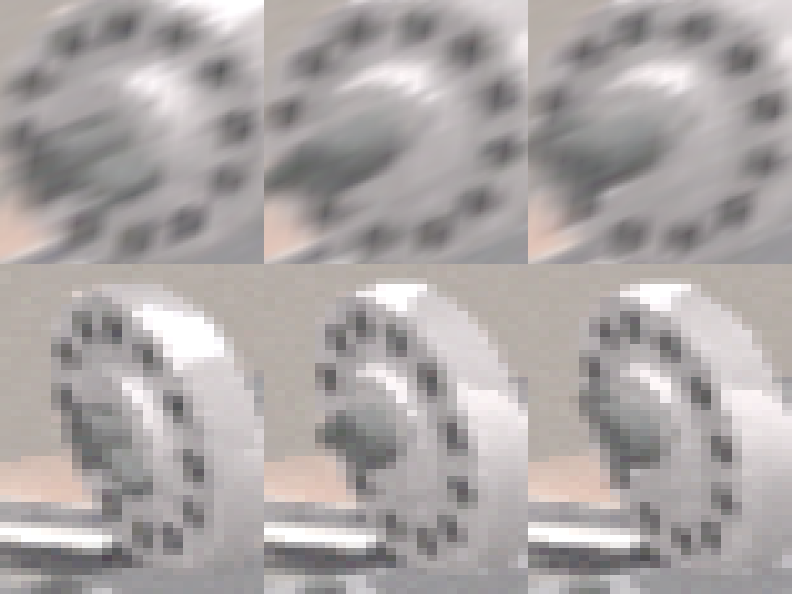

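The hole phase gives the angle modulo 30° very well. The two rests lie 26–48° apart, so their difference is unambiguous. The clockwise sink was about 48° and ended at phase 17.1°. Next is anticlockwise.

Request:
carry_out:
  moves: [45,-0.15,0.05,-2.5,0,45,0,0,-2.5,0,45,0,0,-2.5,0,45,0,0,-1.9,0,45,0,0,0,0,12,0,0,0,0,12,0,0,0,0,12,0,0,0,0,12,0,0,0,0,12,0,0.41,0.31,0]

```text
clock: 17.45
position: [0.4819, 0.1663, 0.1291]
ee_rot: [0.001, 0.703, 0.711, -0.0]
contact_force: [3.7, -3.4, -10.5]
width: 0.0153
```

Request:
carry_out:
  moves: [12,0,0.44,0.27,0,12,0,0.47,0.23,0,12,0,0.49,0.18,0,12,0,0.5,0.13,0,12,0,0.51,0.08,0,12,0,0.52,0.03,0,12,0,0.52,-0.03,0,12,0,0.51,-0.08,0,12,0,0.5,-0.13,0,12,0,0.49,-0.18,0]

```text
clock: 18.45
position: [0.4824, 0.2145, 0.1364]
ee_rot: [0.003, 0.703, 0.711, -0.001]
contact_force: [-0.0, -8.2, 8.9]
width: 0.0154
```

Request:
carry_out:
  moves: [12,0,0.47,-0.23,0,12,0,0.44,-0.27,0,12,0,0.41,-0.31,0,12,0,0.38,-0.34,0,12,0,0,0,0,12,0,0,0,0,12,0,0,0,0,12,0,0,0,0,12,0,0,0,0,45,0,0,0,0]

```text
clock: 19.45
position: [0.4821, 0.2345, 0.1243]
ee_rot: [0.0, 0.703, 0.711, 0.001]
contact_force: [0.5, -0.1, 0.9]
width: 0.0289
```

Run:
```python
from ang import *
ig=lambda T:(T>np.radians(285))|(T<np.radians(20))
ph=[];ts=[]
for i in range(60):
    im=manip.get_image("side")[:,:,::-1]; ph.append(measure(im,(0,.25),ig)[0]); ts.append(manip.get_state()['clock'])
    if i in(0,59): cv2.imwrite(f'pics/raw_t{i}.png',im)
u=np.degrees(np.unwrap(np.radians(np.array(ph)*12)))/12
print(ts[0],ts[-1]); print(np.round(u,1).tolist()); print(manip.get_state()['position'],manip.get_state()['width'])
```

```text
19.5 22.45
[13.9, 17.4, 21.4, 24.9, 28.5, 31.9, 34.8, 38.1, 41.9, 44.3, 47.0, 50.0, 52.9, 54.6, 57.0, 58.6, 60.6, 62.2, 63.3, 64.9, 66.2, 67.0, 68.4, 69.8, 70.6, 71.6, 72.5, 73.2, 73.5, 73.9, 74.3, 74.6, 74.7, 75.2, 75.5, 75.7, 76.2, 76.6, 76.5, 76.5, 76.8, 76.8, 77.0, 77.1, 77.2, 77.2, 77.7, 77.7, 77.5, 77.8, 77.7, 77.8, 77.8, 78.0, 77.9, 78.1, 77.8, 78.0, 78.0, 78.0]
[0.48157479 0.23377299 0.12290921] 0.038396557367764116
```

The anticlockwise sink was tracked frame by frame. It moved about 64° and settled at phase 18.0°. I'll lift for an unobstructed reading.

Request:
carry_out:
  moves: [45,0,0,2.5,0,45,0,0,2.5,0,45,0,0,2.5,0,45,0,-1,2,0,45,0,-3,0,0,45,0,-3,0,0,45,0,0,0,0,45,0,0,0,0,45,0,0,0,0,45,0,0,0,0]

```text
clock: 23.45
position: [0.4816, 0.1646, 0.2178]
ee_rot: [-0.0, 0.703, 0.711, 0.0]
contact_force: [0.1, 0.7, -0.1]
width: 0.0388
```

Run:
```python
from ang import *
ig=lambda T:(T>np.radians(285))|(T<np.radians(20))
im=manip.get_image("side")[:,:,::-1]; cv2.imwrite('pics/raw_s8.png',im)
for n in('s6','s7','s8'):
    i=cv2.imread(f'pics/raw_{n}.png'); print(n,measure(i)[:3],[round(float(measure(i,o)[0]),1) for o in((0,.25),(-.25,0),(0,0))],'masked',measure(i,(0,.25),ig)[0])
g=[cv2.resize(cv2.imread(f'pics/raw_{n}.png')[184:234,238:264],(260,420),interpolation=2) for n in('s7','s8')]
k=[cv2.resize(cv2.imread('pics/raw_s8.png')[150:240,270:340],(260,420),interpolation=2)]
cv2.imwrite('pics/cmp3.png',np.hstack(g+k)); print(manip.get_state()['position'])
```

```text
s6 (np.float64(16.43096961101591), (np.float64(0.0), np.float64(0.25)), np.float64(1183.1041130993983)) [16.4, 16.6, 16.7] masked 16.66383423443068
s7 (np.float64(17.056770562658464), (np.float64(0.0), np.float64(0.25)), np.float64(1178.8528059427279)) [17.1, 17.2, 17.2] masked 17.197131002025543
s8 (np.float64(18.44837219390618), (np.float64(-0.5), np.float64(-0.25)), np.float64(1032.8121687681748)) [17.6, 18.1, 17.7] masked 19.05585750515251
[0.48155656 0.16456953 0.2177845 ]
```

View pics/cmp3.png

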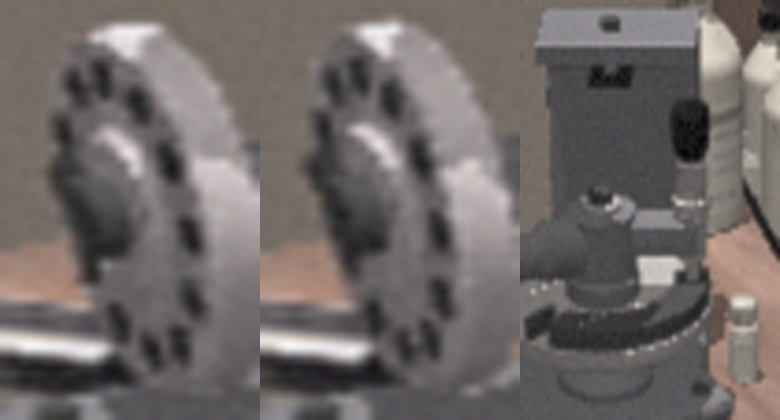

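The plunger is still home. But rest 2 looks almost the same as rest 1, and the anticlockwise release sank back about as far as I had turned it. So both releases reached the same rest: the first clockwise turn must have sunk forward, not back. I'll repeat the clockwise trial and track it frame by frame.

Request:
carry_out:
  moves: [45,0,3.3,0,0,45,0,3.3,-1,0,45,0,0,-2.5,0,45,0,0,-3,0,45,0,0,-2.7,0,45,0,0,0,0,12,0,0,0,0,12,0,0,0,0,12,0,0,0,0,12,0,0,0,0]

```text
clock: 24.5
position: [0.4823, 0.2297, 0.1271]
ee_rot: [0.001, 0.703, 0.711, 0.001]
contact_force: [0.4, -1.7, 1.6]
width: 0.0153
```

Request:
carry_out:
  moves: [12,0,-0.41,0.31,0,12,0,-0.44,0.27,0,12,0,-0.47,0.23,0,12,0,-0.49,0.18,0,12,0,-0.5,0.13,0,12,0,-0.51,0.08,0,12,0,-0.52,0.03,0,12,0,-0.52,-0.03,0,12,0,-0.51,-0.08,0,12,0,-0.5,-0.13,0]

```text
clock: 25.5
position: [0.4822, 0.1832, 0.138]
ee_rot: [-0.001, 0.703, 0.711, 0.003]
contact_force: [-0.2, 8.5, 3.9]
width: 0.0152
```

Request:
carry_out:
  moves: [12,0,-0.49,-0.18,0,12,0,-0.47,-0.23,0,12,0,-0.44,-0.27,0,12,0,-0.41,-0.31,0,12,0,-0.38,-0.34,0,12,0,-0.34,-0.37,0,12,0,0,0,0,12,0,0,0,0,12,0,0,0,0,45,0,0,0,0]

```text
clock: 26.5
position: [0.4823, 0.1552, 0.1209]
ee_rot: [0.001, 0.703, 0.711, 0.001]
contact_force: [1.3, 0.1, 0.6]
width: 0.0287
```

```bash
cat > track.py <<'E'
from ang import *
import sys
lo,hi,n,name=float(sys.argv[1]),float(sys.argv[2]),int(sys.argv[3]),sys.argv[4]
ig=lambda T:(T>np.radians(lo))|(T<np.radians(hi))
ph=[]
for i in range(n):
    im=manip.get_image("side")[:,:,::-1]; ph.append(measure(im,(0,.25),ig)[0])
    if i in(0,n-1): cv2.imwrite(f'pics/raw_{name}{i}.png',im)
u=np.degrees(np.unwrap(np.radians(np.array(ph)*12)))/12
print(np.round(u,1).tolist(),manip.get_state()['clock'],manip.get_state()['width'])
E
python3 track.py 345 75 40 u
```

```text
[0.5, -1.8, -3.6, -5.5, -7.7, -9.9, -11.3, -12.7, -14.6, -15.2, -16.3, -17.4, -18.4, -18.9, -19.5, -20.3, -20.9, -21.3, -22.0, -22.4, -22.6, -23.0, -23.2, -23.4, -23.6, -23.8, -24.1, -24.3, -24.5, -24.8, -24.9, -25.0, -25.0, -25.2, -25.4, -25.4, -25.5, -25.5, -25.4, -25.3] 28.5 0.038260000649171885
```

The clockwise trial now clearly sinks back by about 26° to phase ~4.5°. The rests are about 47° apart, within the given range. I'll read it unobstructed, then do the anticlockwise trial again so the order is as asked.

Request:
carry_out:
  moves: [45,0,0,0,0,45,0,0,0,0,45,0,0,0,0,45,0,0,2.5,0,45,0,0,2.5,0,45,0,0,2.5,0,45,0,0,2,0,45,0,0,0,0,45,0,0,0,0,45,0,0,0,0]

```text
clock: 29.5
position: [0.4807, 0.1556, 0.2125]
ee_rot: [-0.001, 0.703, 0.711, -0.001]
contact_force: [0.4, -0.5, 0.7]
width: 0.0384
```

Run:
```python
from ang import *
r=[]
for i in range(6):
    im=manip.get_image("side")[:,:,::-1]; r.append([float(measure(im,o)[0]) for o in((0,.25),(-.25,0))])
cv2.imwrite('pics/raw_s9.png',im); print(np.round(r,2).tolist(),measure(im)[:3],manip.get_state()['position'],manip.get_state()['clock'])
```

```text
[[4.18, 4.27], [4.11, 4.23], [4.2, 4.3], [4.18, 4.28], [4.24, 4.28], [4.19, 4.25]] (np.float64(4.189359269763429), (np.float64(0.0), np.float64(0.25)), np.float64(1273.9431859154793)) [0.48131978 0.15573693 0.21321391] 29.8
```

Request:
carry_out:
  moves: [45,0.05,0.1,-2.5,0,45,0,0,-2.5,0,45,0,0,-2.2,0,45,0,0,-1.8,0,45,0,0,0,0,12,0,0,0,0,12,0,0,0,0,12,0,0,0,0,12,0,0,0,0,12,0,0.38,0.34,0]

```text
clock: 30.8
position: [0.482, 0.1597, 0.1269]
ee_rot: [0.001, 0.703, 0.711, -0.001]
contact_force: [1.4, -2.8, -8.5]
width: 0.0151
```

Request:
carry_out:
  moves: [12,0,0.41,0.31,0,12,0,0.44,0.27,0,12,0,0.47,0.23,0,12,0,0.49,0.18,0,12,0,0.5,0.13,0,12,0,0.51,0.08,0,12,0,0.52,0.03,0,12,0,0.52,-0.03,0,12,0,0.51,-0.08,0,12,0,0.5,-0.13,0]

```text
clock: 31.8
position: [0.4822, 0.2081, 0.1394]
ee_rot: [0.002, 0.703, 0.711, -0.001]
contact_force: [-1.7, -7.5, 9.8]
width: 0.0153
```

Request:
carry_out:
  moves: [12,0,0.49,-0.18,0,12,0,0.47,-0.23,0,12,0,0.44,-0.27,0,12,0,0.41,-0.31,0,12,0,0.38,-0.34,0,12,0,0.34,-0.37,0,12,0,0,0,0,12,0,0,0,0,12,0,0,0,0,45,0,0,0,0]

```text
clock: 32.8
position: [0.483, 0.2365, 0.1221]
ee_rot: [-0.0, 0.703, 0.711, 0.002]
contact_force: [0.0, 0.1, -0.0]
width: 0.0286
```

```bash
python3 track.py 285 20 40 v; python3 -c "
from h import *;print(manip.get_state()['position'])"
```

```text
[16.0, 18.9, 21.7, 24.1, 25.9, 27.9, 30.0, 31.8, 33.4, 34.6, 35.7, 36.8, 38.1, 39.1, 40.1, 40.9, 41.8, 42.3, 42.7, 43.1, 43.5, 44.2, 44.5, 44.8, 45.2, 45.2, 45.5, 45.7, 45.8, 45.9, 46.0, 46.0, 46.3, 46.3, 46.6, 46.8, 46.9, 46.8, 46.7, 46.8] 34.8 0.03806888275442035
[0.48209904 0.23458836 0.12014807]
```

Request:
carry_out:
  moves: [45,0,0,0,0,45,0,0,0,0,45,0,0,0,0,45,0,0,2.5,0,45,0,0,2.5,0,45,0,0,2.5,0,45,0,-2,2,0,45,0,-3,0,0,45,0,-3,0,0,45,0,0,0,0]

```text
clock: 35.8
position: [0.4819, 0.1518, 0.2154]
ee_rot: [0.001, 0.704, 0.71, -0.001]
contact_force: [0.1, 0.3, 0.3]
width: 0.0386
```

Run:
```python
from ang import *
r=[]
for i in range(6):
    im=manip.get_image("side")[:,:,::-1]; r.append([float(measure(im,o)[0]) for o in((0,.25),(-.25,0))])
cv2.imwrite('pics/raw_s10.png',im); print(np.round(r,2).tolist(),measure(im)[:3],manip.get_state()['position'],manip.get_state()['clock'])
```

```text
[[17.07, 17.45], [16.9, 17.33], [16.98, 17.4], [17.04, 17.5], [17.11, 17.56], [17.34, 17.72]] (np.float64(18.13220306554414), (np.float64(-0.5), np.float64(-0.25)), np.float64(1129.017590625326)) [0.4820654  0.15540093 0.21498347] 36.1
```

Request:
carry_out:
  moves: [45,0,3.8,0,0,45,0,3.7,-1,0,45,0,0,-2.5,0,45,0,0,-2.9,0,45,0,0,-2.5,0,45,0,0,0,0,12,0,0,0,0,12,0,0,0,0,12,0,0,0,0,12,0,0,0,0]

```text
clock: 37.1
position: [0.4822, 0.2297, 0.1272]
ee_rot: [0.0, 0.703, 0.711, 0.001]
contact_force: [-1.9, -0.2, 1.2]
width: 0.0154
```

Request:
carry_out:
  moves: [12,0,-0.41,0.31,0,12,0,-0.44,0.27,0,12,0,-0.47,0.23,0,12,0,-0.49,0.18,0,12,0,-0.3,0.09,0,12,0,0,0,0,12,0,0,0,0,12,0,0,0,0,12,0,0,0,0,12,0,0,0,0]

```text
clock: 38.1
position: [0.4818, 0.2087, 0.1371]
ee_rot: [-0.0, 0.703, 0.711, 0.0]
contact_force: [-3.1, 4.2, -3.7]
width: 0.0151
```

```bash
cat > fin.py <<'E'
from ang import *
import sys
lo,hi=map(float,sys.argv[1:3]); ig=lambda T:(T>np.radians(lo))|(T<np.radians(hi))
im=manip.get_image("side")[:,:,::-1]; cv2.imwrite('pics/raw_f.png',im)
s10=cv2.imread('pics/raw_s10.png');s9=cv2.imread('pics/raw_s9.png')
for o in((0,.25),(-.25,0)): print([round(float(measure(i,o,ig)[0]),2) for i in(im,s10,s9)])
s=manip.get_state(); print(s['clock'],s['position'],s['contact_force'])
E
python3 fin.py 285 30
```

```text
[7.36, 18.49, 4.17]
[6.69, 18.13, 3.61]
38.15 [0.48181344 0.20873408 0.13713744] [-3.29714765  4.34462392 -3.82193022]
```

Request:
carry_out:
  moves: [12,0,-0.2,0.04,0,12,0,-0.22,0.04,0,12,0,0,0,0,12,0,0,0,0,12,0,0,0,0,12,0,0,0,0,12,0,0,0,0,12,0,0,0,0,12,0,0,0,0,12,0,0,0,0]

```text
clock: 39.15
position: [0.4819, 0.2051, 0.138]
ee_rot: [-0.001, 0.703, 0.711, 0.0]
contact_force: [-1.6, 5.5, -3.7]
width: 0.0154
```

```bash
python3 fin.py 285 30; python3 fin.py 300 45; python3 fin.py 330 60
python3 - <<'E'
import cv2
i=cv2.imread('pics/raw_f.png')[140:250,225:345]; cv2.imwrite('pics/f1.png',cv2.resize(i,None,fx=5,fy=5,interpolation=3))
E
```

```text
[11.13, 18.49, 4.17]
[10.71, 18.13, 3.61]
39.2 [0.48182317 0.20504336 0.13798324] [-2.75257526  5.92136464 -3.40960462]
[10.58, 18.53, 4.17]
[9.96, 18.03, 3.49]
39.25 [0.4818632  0.20504119 0.13800243] [-2.37217149  5.64831633 -2.73805897]
[10.78, 18.73, 4.07]
[10.05, 18.28, 3.44]
39.3 [0.48183961 0.20502921 0.13797693] [-2.662691    4.89477359 -4.22896344]
```

View pics/f1.png

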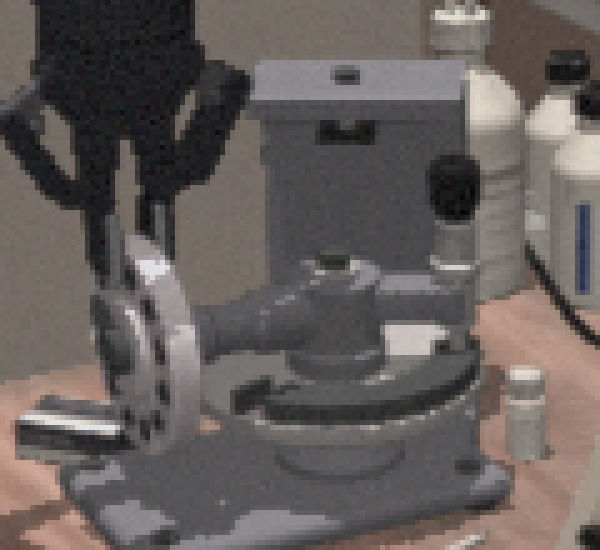

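The rotor is gripped at hole phase ~10.6° (target ~11.1°) and is still. The knob at (452,190) in the crop is still home. Handing in.

```bash
python3 -c "
from rig import manip; s=manip.get_state(); print(s['clock'],s['width'],abs(s['qd']).max()); print(manip.sign_off())"
```

```text
39.3 0.015413989180642303 0.0026274802298767853
the job is handed in; nothing more can be done
None
```

I handed the job in at 39.3 s. The rotor is gripped and still, within about 1° of heavy side down. The plunger is home in the second notch.

- **Swing:** I lifted the plunger by its knob, swung the head 120° and let the plunger drop. The later pictures, including the last, show it still home.
- **First attempt discarded:** my first clockwise trial was not valid. The rotor sank forward to the anticlockwise-side rest instead of back. I saw this when the next anticlockwise trial stopped at the same angle. I then repeated both trials in the order you asked, tracking each sink frame by frame.
- **Rests:** let go clockwise, the rotor sank back about 26°; let go anticlockwise, about 31°. The two rests are about 46–47° apart, so drag stops it about 0.40 rad short on each side, within your 0.23–0.42.
- **Final position:** I turned it half that difference clockwise from the anticlockwise rest. The last camera checks put it 0.1–0.8° from the midpoint. They read the rotor's hole pattern, which repeats every 30°; your given drag range and the tracked motion settle which hole is meant.
- **Weak points:** the bar on the rotor's face was too small in the picture to check the angle independently. Readings varied by about 0.5°, and up to 1.5° at the anticlockwise rest.
- **Other items:** I did not touch anything else on the worktop. I made no separate picture check of the items away from the stand.

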